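Gauge out and lock an extending shelf brace

ROBOT

A 7-joint arm with a two-finger parallel gripper is mounted at the origin on the work surface. World frame = base frame: x ahead of the robot, y to its left, z up, the work surface at z = 0. Lengths are in m, angles in rad, forces in N, time in s.
With the tool pointing down it reaches from about 0.4 to 0.85 m from the base axis. Payload 4.5 kg.
Tool frame: the origin (TCP) lies midway between the tips of the shut fingers; the grasp point (between the pads) lies 19 mm behind it; z points along the fingers, y is the direction in which the jaws open and shut (so a half turn about z gives the same grasp; the last joint's range is limited). The gripper opens to 88 mm and grips with 3 to 60 N. Pads are 18 mm wide; open, the fingers measure 123 mm over their backs; the gripper's body (75 mm by 187 mm) begins 45 mm behind the grasp point.
Start: joints at [1.206, 0.689, -0.195, 1.565, 0.157, 0.902, -0.215], TCP at [0.243, -0.576, 0.239] pointing down, gripper open.
Joint ranges: [-3.01, 3.01], [-0.46, 2.08], [-1.47, 1.51], [0.13, 2.56], [-1, 4.14], [0.04, 2.09], [-2.66, 2.66]. Speed limits (rad/s): [2.57, 2.57, 3.14, 3.14, 3.14, 3.14, 3.14].

INTERFACE

Orientations are given as a unit quaternion [x, y, z, w].
In Python, from plant import r gives the robot as it stands. The module is installed in compiled form; this text tells all that it offers.
- The arm moves only by the shell command python3 -m jog 'ROWS' [FORCE]. ROWS is JSON, a list of rows, each an object with "translation": the shift along the tool's x, y, z in units of 40 mm (1.0 is 40 mm), a list of three; "twist": the turn about the tool's z in units of 6 degrees (1.0 is 6 degrees); "claw": the opening in per cent of the stroke, from 0 (shut) to 100 (fully open). A call has 1 to 20 rows; each row shifts and turns the commanded pose from where the row before left it, along the tool's axes as they then stand; what a row does not reach is not made up. A row lasts 1/12 s, in which the tool goes at most 41.7 mm and 7.16 degrees, less where a joint would pass 70% of its speed; a pose out of reach is approached as far as the arm can. A call is refused whole if a number of a shift passes 1 or a number of a turn 1, either way. A call with a gripper value outside its range is refused whole. The fingers move at their own pace and stop on an object; FORCE is the grip in N (left out, the last holds). Time passes only in rows, so rows that do not move let the fingers close. It gives the time, the measured TCP pose, the force and the opening at its end, in the units of the state.
- r.get_state(): the state, without advancing time (a new reading comes with each control period).
- r.snapshot(name): name is "scene" or "top" or "wrist"; returns a dict with "img" (384x512x3 uint8, red, green, blue), "fx", "fy", "cx", "cy" (pixels), "origin" and "rotation" of the camera in the world; the wrist camera has in their place "T_tool_cam" (4x4, takes a point from camera to tool coordinates, whose origin is the TCP and whose axes are the flange's). Camera axes: x right, y up, looking along -z (the intrinsics and any distortion apply to the point x, -y, -z); pixel columns grow to the right and rows downward; lengths in m; the calibration is good to about 2 mm. The wrist camera is an equidistant fisheye: a pixel r from the principal point sees the ray r / f radians off the axis. A picture is of the moment at which its call begins: read the wrist's pose just before it. There is no depth.
- r.finish_job(): hands the job in, once; it reports no verdict.
Trained networks look in the newest picture that a camera, given by its name, has taken for a name from the list of things; names that differ only in an ending like _2 or _b are one class to them, and where a whole thing is asked for, a point or a joint stands for the part that bears it (a point fixed in the world has none). Each returns a list of dicts, best first, with "confidence" (0 to 1); they miss things now and then, are a little off and sometimes report something else, mostly with a low value. They report only what shows in the picture. A call takes as long as a camera call.
- r.spot_in(label, camera): "rect" ([left, top, right, bottom] in pixels, round what is visible of it).
- r.spot_point(label, camera): "location" ([row, column] in pixels: a listed point, or the origin of a listed thing).
The state is a dict: "clock": time; "q": joint angles; "qd": joint speeds; "joint_torque": joint torques, N m; "tool_pos": TCP position; "eef_rot": TCP orientation; "contact_force": force on the tool from outside, world axes, zero at the start; "moment": the same for the moment, N m; "opening": opening from 0.0 (shut) to 1.0 (fully open).
Only numpy, scipy, OpenCV 4.12 (cv2) and the standard library are available. Lean on these libraries where they do the work, as an engineer would, in place of code of your own. Each camera call takes 0.05 s, during which the arm holds its last target. There are 200 camera calls.

TASK

Take the flat gauge blade out of its wooden holder, stand it upright and fully home in the slot of the steel stop block beside the extending shelf brace, and let go of it. Then take hold of the brace's crossbar, draw the spring-loaded leg out until the crossbar meets the blade and, while holding it there, slide the black cam lever closed until it stops in line with the leg; the lever must not be swung while the leg is off the blade. Finish still holding the crossbar, with the leg up against the blade and the lever closed, and leave the other things on the shelf where they are.

Things in the scene. Friction and masses are not known exactly. Their poses are not given: they have to be found in the camera images.
- blade_grip (a point): Centre of the gauge blade's wooden head, 12 (x) x 30 (y) x 30 mm high. Below it a flat steel blade 4 mm thick (x), 26 wide (y), reaches 54 mm under the head: its tip is 69 mm below this point; the last 4 mm narrow to 2.5 x 23. About 60 g. Starts upright (leaning up to 4 degrees) in the holder, 30 mm deep, this point 79 mm above the shelf. Either way round will do.
- blade_tip (a point): Centre of the lower end of the gauge blade; axes as for blade_grip (x through its thickness, y across its width, z up).
- blade: The whole gauge blade; its origin is at blade_tip, axes alike.
- holder_hole0 (a point): Centre of the mouth of the slot in the wooden holder, on its top face, 40 mm above the shelf. The holder is a fixed block 44 (x) x 60 (y) x 40 mm high; the slot is 30 mm deep.
- stop_hole0 (a point): Centre of the slot's mouth on top of the fixed steel stop block, 32 mm above the shelf. x: the leg's draw-out direction, y: towards the crossbar's handle end, z up. Block 40 (x) x 44 (y) x 28 mm on a 4 mm track; slot 5.5 (x) x 27.5 (y) mm, 24 deep to its floor. The seated blade's head centre is 77 mm above the shelf. Its place along the track varies.
- leg: Sliding leg; origin at shelf level under the crossbar's crossing with the leg; x: draw-out, y: along the crossbar to its handle end. Crossbar: steel, 16 mm (x) x 16 mm high, 38 to 54 mm above the shelf, from y -105 (passes above the stop block, meets the blade) to y +130. Slides level 130 mm; a spring of 3 to 5.5 N plus 1 N friction resists; if let go it springs back, even with the lever closed.
- leg_grip (a point): Free handle part of the crossbar: middle of its section, 105 mm along y from the leg's middle, 25 mm from the bar's end, 46 mm above the shelf; axes as the leg's. The open lever crosses above the bar and is up to 70 mm from the leg's middle. The fixed sleeve (50 mm wide, 66 high) has its mouth 75 mm behind the crossbar when the leg is in.
- leg_stop (a point): Point on the outer (draw-out side) face of the crossbar that meets the blade, 46 mm above the shelf, 8 mm in x and -80 mm in y from the leg's origin. When it touches the blade it is about 2 mm short (-x) of the middle of the stop block's slot.
- lever (a joint): Black cam lever's angle, rad: 0 = closed, in line with the leg, at a firm stop; 0.6 = swung widest to the handle side. Starts 0.42 to 0.56, stays where left, takes 1 to 2 N. Fingers astride the crossbar (closing across it), slackened by a few mm, can slide along it towards the leg and push the lever shut with their sides while still keeping the leg out.
- lever_tip (a point): Middle of the lever's round end (16 mm across). The lever is 12 mm wide, 57 to 70 mm above the shelf, passing above the crossbar; it turns about an upright pin on the leg's middle line, 55 mm behind (-x) the crossbar and 115 mm from this point.
- egg: White ceramic egg ornament, 55 mm wide, 72 mm high; origin under its centre. Leave alone.
- hanger: Wooden hanger lying flat, 400 mm long, at the far edge. Leave alone.
- peg1: Green clothes peg, 72 x 9 x 12 mm, lying between egg and holder. Leave alone.
- peg2: Green clothes peg, 72 x 9 x 12 mm, lying nearer the robot. Leave alone.
- coat_hook: Steel coat hook lying on its plate, 90 mm long, 60 mm high. Leave alone.
- tin: Round aluminium tin, 64 mm wide, 50 mm high. Leave alone.

How it is judged:
By the outcome, as a careful person would: the job done as asked, in the order asked, and still so for the second after the job is handed in, while the arm keeps its last pose, push and grip.
It also fails if it takes over 58 s, if anything falls off the work surface, if the arm or the gripper's body presses on something with over 40 N, if the wrist force passes 120 N, or if a joint passes its speed limit or range.

## Working session

There is one attempt and no reset: what is moved stays moved. The work goes in short steps, Python scripts to look and compute and a shell command to move; the robot and the scene stay as the last step left them, time stands still between calls to the robot, and variables do not carry over. Pictures are saved under pics/ and viewed, about 8 in all and at most 12, crops included, and the job is handed in when it is done.

```bash
mkdir -p pics; cat > h.py <<'E'
from plant import r
import numpy as np, cv2
from scipy.spatial.transform import Rotation as R
def snap(n,save=None):
    s=r.get_state(); d=r.snapshot(n); d['s']=s; d['n']=n
    if save: cv2.imwrite('pics/'+save,cv2.cvtColor(d['img'],cv2.COLOR_RGB2BGR))
    return d
def ray(d,px):
    row,col=px; u=np.array([(col-d['cx'])/d['fx'],(row-d['cy'])/d['fy']])
    if 'T_tool_cam' in d:
        T=np.array(d['T_tool_cam']); th=np.linalg.norm(u); k=np.sin(th)/max(th,1e-9)
        v=np.array([u[0]*k,-u[1]*k,-np.cos(th)])
        Rt=R.from_quat(d['s']['eef_rot']).as_matrix()
        return Rt@T[:3,3]+d['s']['tool_pos'], Rt@T[:3,:3]@v
    v=np.array([u[0],-u[1],-1]); v/=np.linalg.norm(v)
    return np.array(d['origin']),np.array(d['rotation'])@v
def atz(d,px,z):
    o,v=ray(d,px); return o+v*(z-o[2])/v[2]
def proj(d,p):
    p=np.array(p,float)
    if 'T_tool_cam' in d:
        T=np.array(d['T_tool_cam']); Rt=R.from_quat(d['s']['eef_rot']).as_matrix()
        c=T[:3,:3].T@(Rt.T@(p-d['s']['tool_pos'])-T[:3,3])
        th=np.arctan2(np.hypot(c[0],c[1]),-c[2]); h=np.hypot(c[0],c[1])
        return d['cy']-d['fy']*th*c[1]/h, d['cx']+d['fx']*th*c[0]/h
    c=np.array(d['rotation']).T@(p-np.array(d['origin']))
    return d['cy']+d['fy']*c[1]/c[2], d['cx']-d['fx']*c[0]/c[2]
H=dict(blade_grip=.079,blade_tip=.01,holder_hole0=.04,stop_hole0=.032,leg=0,leg_grip=.046,leg_stop=.046,lever_tip=.0635,egg=0,tin=0,coat_hook=0,peg1=0,peg2=0,hanger=0)
def find(d,names):
    for n in names:
        for k in r.spot_point(n,d['n'])[:2]:
            print(d['n'],n,round(k['confidence'],2),np.round(k['location'],1),np.round(atz(d,k['location'],H[n]),4))
E
python3 - <<'E'
from h import *
s=r.get_state(); print(s['tool_pos'],R.from_quat(s['eef_rot']).as_matrix().round(3),s['opening'])
for n in ('top','scene','wrist'):
    d=snap(n,n+'0.png'); print(n,d.get('origin'),d['fx'],d['cx'],d['cy']); find(d,H)
a=[cv2.imread(f'pics/{n}0.png') for n in('top','scene')]
cv2.imwrite('pics/a.png',cv2.resize(np.vstack(a),None,fx=.78,fy=.78))
E
```

```text
[ 0.24239402 -0.57539181  0.23790877] [[ 0.921  0.388 -0.001]
 [ 0.388 -0.921  0.002]
 [-0.    -0.002 -1.   ]] 0.9994042564673182
top [0.43858667 0.07420168 1.31341971] 402.31238170936706 252.88687569829156 186.70942366347143Traceback (most recent call last):
  File "<stdin>", line 4, in <module>
  File "h.py", line 32, in find
    print(d['n'],n,round(k['confidence'],2),np.round(k['location'],1),np.round(atz(d,k['location'],H[n]),4))
                                                                               ~~~^^^^^^^^^^^^^^^^^^^^^^
  File "h.py", line 18, in atz
    o,v=ray(d,px); return o+v*(z-o[2])/v[2]
        ~~~^^^^^^
  File "h.py", line 16, in ray
    return np.array(d['origin']),np.array(d['rotation'])@v
                                 ~~~~~~~~~~~~~~~~~~~~~~~^~
ValueError: matmul: Input operand 1 has a mismatch in its core dimension 0, with gufunc signature (n?,k),(k,m?)->(n?,m?) (size 3 is different from 4)
```

View pics/top0.png

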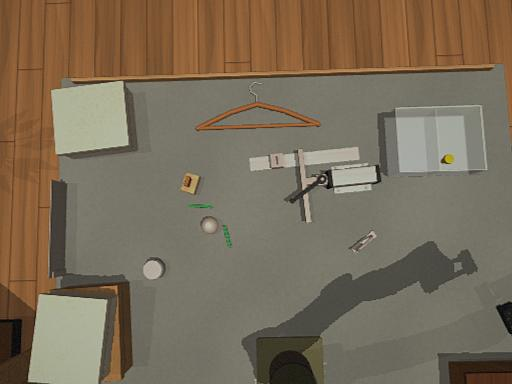

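The top view shows the holder with the blade at about column 190, row 183. The stop block is at (277,160), the crossbar runs from (300,150) to (308,220), and the lever tip is at (292,200). The camera rotation turns out to be a quaternion, so I'll fix that.

```bash
sed -i "s/np.array(d\['rotation'\])/R.from_quat(d['rotation']).as_matrix()/" h.py
python3 - <<'E'
from h import *
for n in ('top','scene','wrist'):
    d=snap(n,n+'0.png'); print(n,d.get('origin'),d['fx'],d['cx'],d['cy'],d.get('rotation'))
    if n=='wrist': print(np.round(d['T_tool_cam'],4))
    else: find(d,H)
E
```

```text
top [0.43858667 0.07420168 1.31341971] 402.31238170936706 252.88687569829156 186.70942366347143 [-0.04553635  0.03080662  0.71528383 -0.6966681 ]
top blade_grip 0.37 [183.6 187.2] [0.5881 0.3017 0.079 ]
top blade_tip 0.37 [183.4 190.6] [0.5968 0.3032 0.01  ]
top stop_hole0 0.55 [205.8 196.9] [0.5215 0.2798 0.032 ]
top stop_hole0 0.47 [159.5 273.6] [0.6643 0.0302 0.032 ]
top leg 0.6 [184.3 300.2] [ 0.5851 -0.0555  0.    ]
top leg_grip 0.78 [214.8 303.8] [ 0.4834 -0.0586  0.046 ]
top leg_stop 0.75 [153.9 297.5] [ 0.6777 -0.046   0.046 ]
top lever_tip 0.49 [203.4 290.8] [ 0.5191 -0.0178  0.0635]
top lever_tip 0.46 [213.3 306.1] [ 0.4872 -0.064   0.0635]
top egg 0.79 [223.1 210.6] [0.4659 0.2407 0.    ]
top egg 0.72 [214.2 303.4] [ 0.487  -0.0621  0.    ]
top tin 0.72 [269.1 156.9] [0.3223 0.4166 0.    ]
top coat_hook 0.72 [245.5 360.4] [ 0.3818 -0.241   0.    ]
top coat_hook 0.51 [201.3 292.2] [ 0.53   -0.0273  0.    ]
top peg1 0.56 [207.2 198. ] [0.5188 0.2813 0.    ]
top peg1 0.46 [232.2 225.7] [0.4352 0.1919 0.    ]
top peg2 0.56 [207.2 198. ] [0.5188 0.2813 0.    ]
top peg2 0.46 [23
[... 1036 characters left out ...]
   ]
scene tin 0.71 [153.9 312.6] [0.5962 0.2983 0.    ]
scene coat_hook 0.76 [249.4 126.9] [ 0.4055 -0.2555  0.    ]
scene peg1 0.65 [146.6 243.5] [0.4227 0.1855 0.    ]
scene peg1 0.41 [146.6 289.7] [0.5283 0.2751 0.    ]
scene peg2 0.65 [146.6 243.5] [0.4227 0.1855 0.    ]
scene peg2 0.41 [146.6 289.7] [0.5283 0.2751 0.    ]
scene hanger 0.72 [245.8 321.7] [0.7855 0.0807 0.    ]
scene hanger 0.23 [148.1 312.6] [0.5838 0.3151 0.    ]
wrist None 297.3186396354542 253.77204662504207 191.22293520689365 None
[[ 9.000e-04  9.552e-01  2.961e-01  7.610e-02]
 [ 1.000e+00 -9.000e-04 -2.000e-04  5.000e-04]
 [ 1.000e-04  2.961e-01 -9.552e-01 -1.462e-01]
 [ 0.000e+00  0.000e+00  0.000e+00  1.000e+00]]
```

View pics/scene0.png

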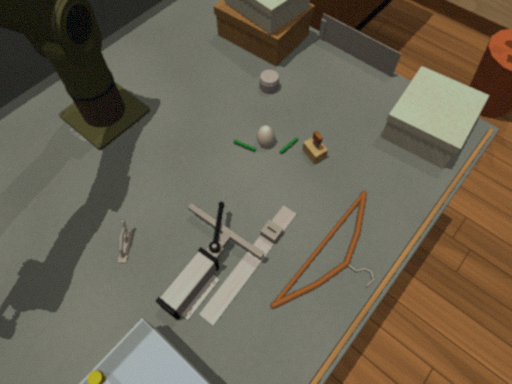

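The scene view shows the same layout: holder at about (315,150), stop block at (272,231), crossbar handle at (199,212) and lever tip at (222,207). I'll move above the holder now, with the tool turned to the leg's axes.

```bash
python3 -m jog '[{"translation":[0.85,-0.375,0],"twist":0,"claw":100},{"translation":[0.85,-0.375,0],"twist":0,"claw":100},{"translation":[0.85,-0.375,0],"twist":0,"claw":100},{"translation":[0.85,-0.375,0],"twist":0,"claw":100},{"translation":[0.85,-0.375,0],"twist":0,"claw":100},{"translation":[0.85,-0.375,0],"twist":0,"claw":100},{"translation":[0.85,-0.375,0],"twist":0,"claw":100},{"translation":[0.85,-0.375,0],"twist":0,"claw":100},{"translation":[0.85,-0.375,0],"twist":0,"claw":100},{"translation":[0.85,-0.375,0],"twist":0,"claw":100},{"translation":[0.85,-0.375,0],"twist":0,"claw":100},{"translation":[0.85,-0.375,0],"twist":0,"claw":100},{"translation":[0,0,0],"twist":0.75,"claw":100},{"translation":[0,0,0],"twist":0.75,"claw":100},{"translation":[0,0,0],"twist":0.75,"claw":100},{"translation":[0,0,0],"twist":0.75,"claw":100}]'
python3 -m jog '[{"translation":[0.15,-0.965,0],"twist":0,"claw":100},{"translation":[0.15,-0.965,0],"twist":0,"claw":100},{"translation":[0.15,-0.965,0],"twist":0,"claw":100},{"translation":[0.15,-0.965,0],"twist":0,"claw":100},{"translation":[0.15,-0.965,0],"twist":0,"claw":100},{"translation":[0.15,-0.965,0],"twist":0,"claw":100},{"translation":[0.15,-0.965,0],"twist":0,"claw":100}]'
python3 - <<'E'
from h import *
d=snap('wrist','w1.png'); s=d['s']; print(s['tool_pos'],R.from_quat(s['eef_rot']).as_matrix().round(3)); find(d,['stop_hole0','leg','leg_grip','leg_stop','lever_tip','blade_grip'])
E
```

```text
clock: 2.98
tool_pos: [0.549, -0.2513, 0.2387]
eef_rot: [0.999, 0.041, 0.0, 0.0]
contact_force: [0.0, -0.2, 0.6]
opening: 1.002
clock: 3.57
tool_pos: [0.5677, 0.023, 0.2389]
eef_rot: [0.999, 0.042, 0.0, -0.0]
contact_force: [0.4, -0.9, -0.3]
opening: 0.999
[0.56772956 0.02304961 0.2388921 ] [[ 0.996  0.085  0.   ]
 [ 0.085 -0.996  0.   ]
 [ 0.     0.    -1.   ]]
wrist stop_hole0 0.85 [ 87.4 263.6] [0.662 0.019 0.032]
wrist stop_hole0 0.15 [138.4  34.2] [0.5876 0.3447 0.032 ]
wrist leg 0.75 [152.1 320.1] [ 0.5868 -0.0646  0.    ]
wrist leg 0.53 [181.   85.2] [0.5193 0.273  0.    ]
wrist leg_grip 0.83 [239.8 316.9] [ 0.4807 -0.0668  0.046 ]
wrist leg_stop 0.74 [ 87.  323.6] [ 0.6697 -0.0487  0.046 ]
wrist lever_tip 0.56 [206.5 287.3] [ 0.5294 -0.0198  0.0635]
```

View pics/w1.png

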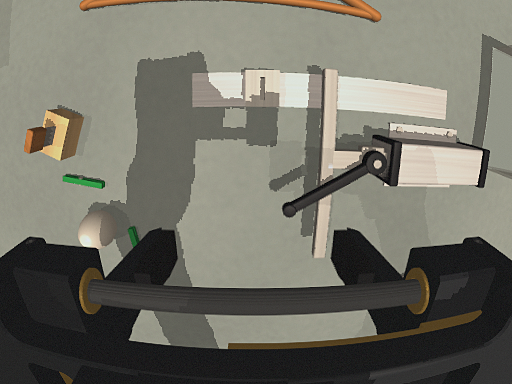

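The wrist view shows the slot at column 263, row 88. The crossbar runs from (330,70) to (320,257), with the pin at (375,162) and the lever tip at (290,210). Continuing to the holder.

```bash
python3 -m jog '[{"translation":[0,-0.965,0],"twist":0,"claw":100},{"translation":[0,-0.965,0],"twist":0,"claw":100},{"translation":[0,-0.965,0],"twist":0,"claw":100},{"translation":[0,-0.965,0],"twist":0,"claw":100},{"translation":[0,-0.965,0],"twist":0,"claw":100},{"translation":[0,-0.965,0],"twist":0,"claw":100},{"translation":[0,-0.965,0],"twist":0,"claw":100},{"translation":[0,0,0],"twist":0,"claw":100}]'
python3 - <<'E'
from h import *
d=snap('wrist','w2.png'); s=d['s']; print(s['tool_pos'],R.from_quat(s['eef_rot']).as_matrix().round(3)); find(d,['blade_grip','blade_tip','holder_hole0'])
i=cv2.imread('pics/w2.png')[60:260,130:380]; cv2.imwrite('pics/w2c.png',cv2.resize(i,None,fx=3,fy=3,interpolation=cv2.INTER_CUBIC))
E
```

```text
clock: 4.58
tool_pos: [0.5428, 0.3, 0.2386]
eef_rot: [0.999, 0.047, -0.0, -0.004]
contact_force: [-0.8, 1.1, -0.8]
opening: 1.006
[0.54276393 0.30000216 0.23856314] [[ 0.996  0.094 -0.001]
 [ 0.094 -0.996  0.008]
 [-0.    -0.008 -1.   ]]
wrist blade_grip 0.55 [126.9 254.9] [0.593  0.3042 0.079 ]
wrist holder_hole0 0.97 [120.5 255.1] [0.5972 0.3046 0.04  ]
```

View pics/w2c.png

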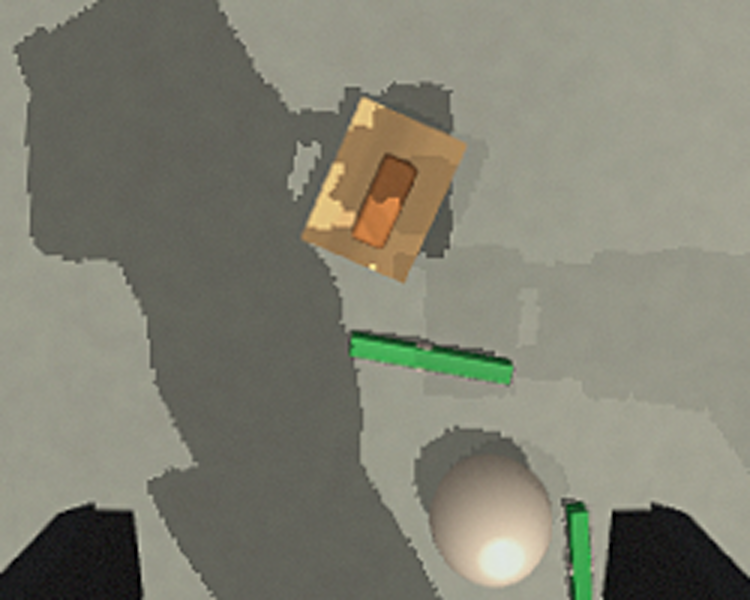

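The crop shows the holder and the blade head, with the head's long axis about 23° clockwise from tool x. I'll compute the head centre, the lean and the yaw.

```bash
python3 - <<'E'
from h import *
d=snap('wrist'); s=d['s']; Rt=R.from_quat(s['eef_rot']).as_matrix(); print(s['tool_pos'])
def c(p,z): return np.array([atz(d,(60+(y+.5)/3-.5,130+(x+.5)/3-.5),z) for x,y in p])
h=c([(387,153),(417,168),(383,247),(352,237)],.094); o=c([(363,97),(466,145),(405,282),(302,238)],.04)
for q in (h,o):
    ax=(q[0]+q[1]-q[2]-q[3])/2; sx=(q[1]+q[2]-q[0]-q[3])/2
    t=Rt.T@ax; print(q.mean(0).round(4),np.linalg.norm(ax),np.linalg.norm(sx),'twist deg',np.degrees(np.arctan2(t[1],t[0])), np.degrees(np.arctan2(*(Rt.T@sx)[[1,0]]))-90,'tool off',Rt.T@(q.mean(0)-s['tool_pos']))
E
```

```text
[0.54597678 0.2873706  0.23859045]
[0.5981 0.2866 0.094 ] 0.029031103211195817 0.010731049159745681 twist deg 22.544304897441823 22.316585084537294 tool off [0.05184898 0.00462568 0.14460818]
[0.5978 0.2861 0.04  ] 0.059093076649232246 0.04358941660435041 twist deg 23.299123452794973 24.14054422054997 tool off [0.05148729 0.00506541 0.19860923]
```

The arm was still settling when that picture was taken. I'll move roughly over the head, turn, settle and measure again.

```bash
python3 -m jog '[{"translation":[0.6,0,0],"twist":0,"claw":100},{"translation":[0.6,0,0],"twist":0,"claw":70},{"translation":[0,0,0.6],"twist":0.77,"claw":55},{"translation":[0,0,0.6],"twist":0.77,"claw":55},{"translation":[0,0,0],"twist":0.77,"claw":55},{"translation":[0,0,0],"twist":0.77,"claw":55},{"translation":[0,0,0],"twist":0.77,"claw":55},{"translation":[0,0,0],"twist":0,"claw":55},{"translation":[0,0,0],"twist":0,"claw":55},{"translation":[0,0,0],"twist":0,"claw":55},{"translation":[0,0,0],"twist":0,"claw":55}]'
python3 - <<'E'
from h import *
d=snap('wrist','w3.png'); s=d['s']; print(s['tool_pos'],s['q'],s['opening'],R.from_quat(s['eef_rot']).as_matrix().round(3)); find(d,['blade_grip','blade_tip','holder_hole0'])
s=r.get_state(); print(s['tool_pos'])
i=cv2.imread('pics/w3.png')[110:310,130:380]; cv2.imwrite('pics/w3c.png',cv2.resize(i,None,fx=3,fy=3,interpolation=cv2.INTER_CUBIC))
E
```

```text
clock: 5.75
tool_pos: [0.5931, 0.2937, 0.1909]
eef_rot: [0.987, -0.158, 0.0, 0.0]
contact_force: [0.5, 0.6, -0.3]
opening: 0.552
[0.59306149 0.2936781  0.19089769] [-0.59249823  0.79466268  0.12147     1.50154354 -0.11497961  0.85224516
 -2.32035477] 0.551686587513207 [[ 0.95  -0.313  0.   ]
 [-0.313 -0.95  -0.   ]
 [ 0.    -0.    -1.   ]]
wrist blade_grip 0.87 [188.2 242.1] [0.5956 0.3032 0.079 ]
wrist holder_hole0 0.56 [177.4 244.7] [0.5952 0.302  0.04  ]
[0.59285337 0.29428649 0.19076957]
```

View pics/w3c.png

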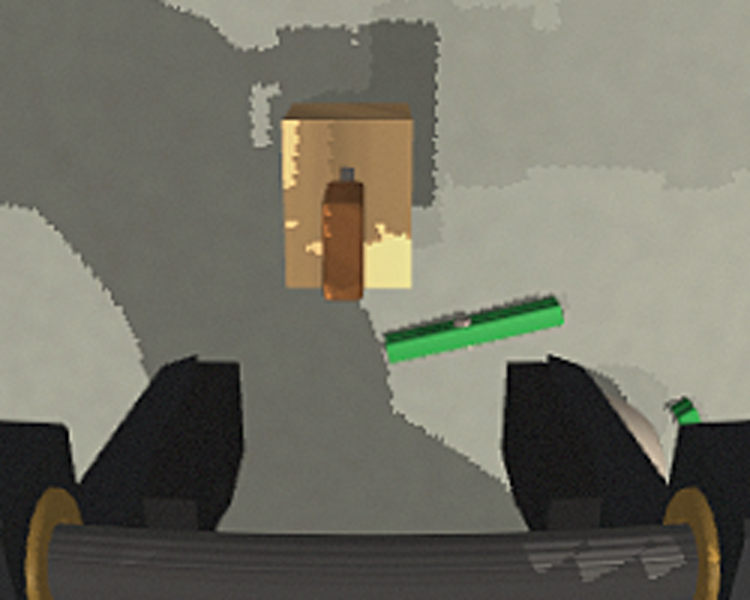

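The view shows the jaws aligned with the blade head, which is at crop columns 323–364 and rows about 190–298. Now computing its offset.

```bash
python3 - <<'E'
from h import *
d=snap('wrist'); s=d['s']; Rt=R.from_quat(s['eef_rot']).as_matrix(); print(s['tool_pos'])
for x,y,z in [(336,235,.079),(343.5,245,.094),(322.5,245,.094),(364.5,245,.094),(343.5,298,.094),(343.5,190,.094),(343.5,205,.094),(348,204,.04),(284,204,.04),(412,204,.04),(347,176,.06)]:
    p=atz(d,(110+(y+.5)/3-.5,130+(x+.5)/3-.5),z); print(x,y,z,p.round(4),'tool',(Rt.T@(p-s['tool_pos'])*1000).round(1))
t=snap('top'); find(t,['blade_grip']); t=snap('scene'); find(t,['blade_grip','holder_hole0'])
E
```

```text
[0.59285337 0.29428649 0.19076957]
336 235 0.079 [0.5957 0.3041 0.079 ] tool [ -0.4 -10.2 111.8]
343.5 245 0.094 [0.5963 0.301  0.094 ] tool [ 1.1 -7.4 96.8]
322.5 245 0.094 [0.5981 0.3067 0.094 ] tool [  1.1 -13.4  96.8]
364.5 245 0.094 [0.5944 0.2953 0.094 ] tool [ 1.1 -1.5 96.8]
343.5 298 0.094 [0.581  0.3062 0.094 ] tool [-15.   -7.6  96.8]
343.5 190 0.094 [0.6116 0.2958 0.094 ] tool [17.3 -7.3 96.8]
343.5 205 0.094 [0.6074 0.2972 0.094 ] tool [12.9 -7.3 96.8]
348 204 0.04 [0.5944 0.3018 0.04  ] tool [ -0.9  -7.6 150.8]
284 204 0.04 [0.6014 0.3228 0.04  ] tool [ -0.9 -29.7 150.8]
412 204 0.04 [0.5876 0.2809 0.04  ] tool [ -0.8  14.4 150.8]
347 176 0.06 [0.608 0.297 0.06 ] tool [ 13.6  -7.3 130.8]
scene blade_grip 0.72 [140.7 316.1] [0.6015 0.2906 0.079 ]
scene holder_hole0 0.96 [145.6 313.8] [0.594  0.2986 0.04  ]
scene holder_hole0 0.57 [249.6 258.4] [ 0.6758 -0.0457  0.04  ]
```

```bash
python3 -m jog '[{"translation":[0,-0.185,0],"twist":0,"claw":50},{"translation":[0,0,0.6],"twist":0,"claw":50},{"translation":[0,0,0.8],"twist":0,"claw":50},{"translation":[0,0,0.8],"twist":0,"claw":50},{"translation":[0,0,0.6],"twist":0,"claw":50},{"translation":[0,0,0.45],"twist":0,"claw":50},{"translation":[0,0,0],"twist":0,"claw":50},{"translation":[0,0,0],"twist":0,"claw":50},{"translation":[0,0,0],"twist":0,"claw":10},{"translation":[0,0,0],"twist":0,"claw":5},{"translation":[0,0,0],"twist":0,"claw":5},{"translation":[0,0,0],"twist":0,"claw":5},{"translation":[0,0,0],"twist":0,"claw":5},{"translation":[0,0,0],"twist":0,"claw":5}]' 30
python3 - <<'E'
from h import *
d=snap('wrist','w4.png'); s=d['s']; print(s['tool_pos'],s['opening'],s['contact_force'],s['moment'])
i=cv2.imread('pics/w4.png')[110:310,130:380]; cv2.imwrite('pics/w4c.png',cv2.resize(i,None,fx=2,fy=2,interpolation=cv2.INTER_CUBIC))
E
```

```text
clock: 7.42
tool_pos: [0.5955, 0.3017, 0.0615]
eef_rot: [0.987, -0.159, 0.001, -0.0]
contact_force: [-0.1, -0.5, 2.9]
opening: 0.134
[0.59554742 0.30172187 0.06147058] 0.13356324241519626 [-0.1251021  -0.46745513  2.89740101] [ 0.06460551  0.1064801  -0.03987416]
```

The jaws stopped at 11.8 mm on the head. Next I lift, turn back and carry to a stand-off near the stop block.

```bash
python3 -m jog '[{"translation":[0,0,-0.3],"twist":0,"claw":5},{"translation":[0,0,-0.4],"twist":0,"claw":5},{"translation":[0,0,-0.4],"twist":0,"claw":5},{"translation":[0,0,-0.6],"twist":0,"claw":5},{"translation":[0,0,-0.7],"twist":0,"claw":5},{"translation":[0,0,-0.6],"twist":-0.77,"claw":5},{"translation":[0,0,0],"twist":-0.77,"claw":5},{"translation":[0,0,0],"twist":-0.77,"claw":5},{"translation":[0,0,0],"twist":-0.77,"claw":5},{"translation":[0,0,0],"twist":-0.77,"claw":5},{"translation":[0,0.5,0],"twist":0,"claw":5},{"translation":[0,0.9,0],"twist":0,"claw":5},{"translation":[0,0.9,0],"twist":0,"claw":5},{"translation":[0,0.9,0],"twist":0,"claw":5},{"translation":[0,0.9,0],"twist":0,"claw":5},{"translation":[0,0.9,0],"twist":0,"claw":5},{"translation":[0,0.9,0],"twist":0,"claw":5},{"translation":[0,0.6,0],"twist":0,"claw":5},{"translation":[0,0.3,0],"twist":0,"claw":5},{"translation":[0,0,0],"twist":0,"claw":5}]'
python3 -m jog '[{"translation":[0,0,0],"twist":0,"claw":5},{"translation":[0,0,0],"twist":0,"claw":5},{"translation":[0,0,0],"twist":0,"claw":5},{"translation":[0,0,0],"twist":0,"claw":5}]'
python3 - <<'E'
from h import *
d=snap('wrist','w5.png'); s=d['s']; print(s['tool_pos'],s['opening'],R.from_quat(s['eef_rot']).as_matrix().round(4)); find(d,['stop_hole0','leg','leg_grip','leg_stop','lever_tip','blade_grip','blade_tip'])
i=cv2.imread('pics/w5.png')[60:260,156:406]; cv2.imwrite('pics/w5c.png',cv2.resize(i,None,fx=3,fy=3,interpolation=cv2.INTER_CUBIC))
E
```

```text
clock: 9.13
tool_pos: [0.6182, 0.026, 0.1812]
eef_rot: [0.999, 0.039, -0.0, 0.001]
contact_force: [0.5, -0.0, -0.9]
opening: 0.132
clock: 9.47
tool_pos: [0.618, 0.033, 0.1807]
eef_rot: [0.999, 0.044, -0.0, -0.001]
contact_force: [-1.0, -0.2, -0.7]
opening: 0.136
[0.61796785 0.03300989 0.18070791] 0.13574850717414377 [[ 9.961e-01  8.790e-02 -1.000e-04]
 [ 8.790e-02 -9.961e-01  1.200e-03]
 [-0.000e+00 -1.200e-03 -1.000e+00]]
wrist stop_hole0 0.62 [137.4 268.6] [0.6601 0.0215 0.032 ]
wrist leg 0.97 [201.4 329.9] [ 0.5885 -0.061   0.    ]
wrist leg_stop 0.62 [140.  338.4] [ 0.6666 -0.0458  0.046 ]
wrist blade_grip 0.84 [264.2 251. ] [0.5437 0.0285 0.079 ]
wrist blade_tip 0.91 [213.6 256.2] [0.5697 0.0255 0.01  ]
```

View pics/w5c.png

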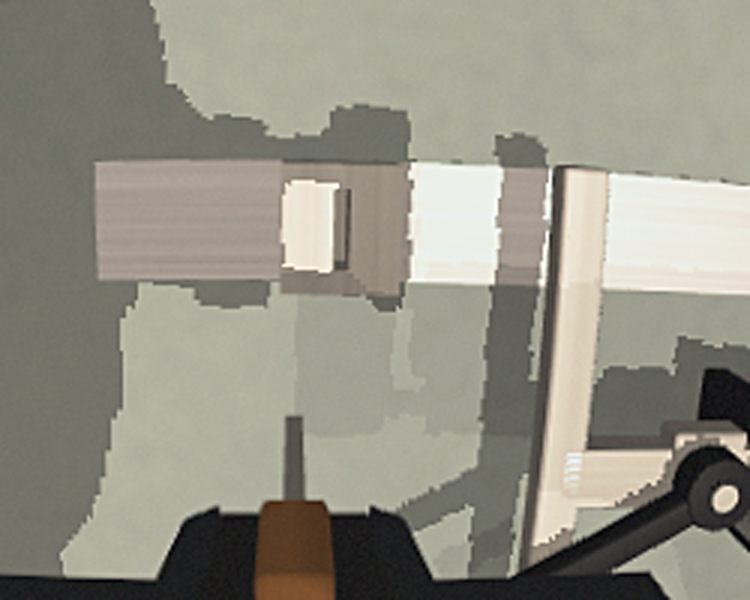

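The view shows the blade tip at crop (294,417) and the slot at columns 333–350, rows 189–269. Now computing the offset between them.

```bash
python3 - <<'E'
from h import *
d=snap('wrist'); s=d['s']; Rt=R.from_quat(s['eef_rot']).as_matrix(); print(s['tool_pos'])
def c(x,y,z):
    p=atz(d,(60+(y+.5)/3-.5,156+(x+.5)/3-.5),z); print(x,y,z,p.round(4),'tool',(Rt.T@(p-s['tool_pos'])*1000).round(1)); return p
for a in [(343,189,.032),(340,269,.032),(341.5,229,.032),(335,229,.032),(349,229,.032),(286,417,.129),(302.5,417,.129),(281,293,.032),(411,163,.032),(555,170,.054),(526,540,.054),(608,172,.054)]: c(*a)
e=r.spot_in('stop_hole0','wrist')[:1]; print(e)
E
```

```text
[0.61809925 0.03046692 0.1806893 ]
343 189 0.032 [0.675  0.0186 0.032 ] tool [ 55.7  16.6 148.7]
340 269 0.032 [0.6482 0.0171 0.032 ] tool [ 28.8  15.9 148.7]
341.5 229 0.032 [0.6617 0.0178 0.032 ] tool [ 42.3  16.2 148.7]
335 229 0.032 [0.6615 0.02   0.032 ] tool [ 42.3  14.1 148.7]
349 229 0.032 [0.6619 0.0154 0.032 ] tool [ 42.4  18.7 148.7]
286 417 0.129 [0.6274 0.0325 0.129 ] tool [ 9.5 -1.3 51.7]
302.5 417 0.129 [0.6278 0.0287 0.129 ] tool [ 9.5  2.6 51.7]
281 293 0.032 [0.6383 0.036  0.032 ] tool [ 20.6  -3.8 148.7]
411 163 0.032 [ 0.6859 -0.0029  0.032 ] tool [ 64.7  39.  148.7]
555 170 0.054 [ 0.6898 -0.0456  0.054 ] tool [ 65.1  81.8 126.7]
526 540 0.054 [ 0.5639 -0.056   0.054 ] tool [-61.3  81.6 126.7]
608 172 0.054 [ 0.6917 -0.0633  0.054 ] tool [ 65.4  99.6 126.7]
[{'rect': [245.8, 112.6, 287.3, 160.8], 'confidence': 0.97}]
```

```bash
python3 -m jog '[{"translation":[0.5,0.15,0],"twist":0,"claw":5},{"translation":[0.575,0.2,0],"twist":0,"claw":5},{"translation":[0,0,0.5],"twist":0,"claw":5},{"translation":[0,0,0.6],"twist":0,"claw":5},{"translation":[0,0,0.5],"twist":0,"claw":5},{"translation":[0,0,0.3],"twist":0,"claw":5},{"translation":[0,0,0.15],"twist":0,"claw":5},{"translation":[0,0,0],"twist":0,"claw":5},{"translation":[0,0,0],"twist":0,"claw":5},{"translation":[0,0,0],"twist":0,"claw":5},{"translation":[0,0,0],"twist":0,"claw":5},{"translation":[0,0,0],"twist":0,"claw":5},{"translation":[0,0,0],"twist":0,"claw":5},{"translation":[0,0,0],"twist":0,"claw":5}]'
python3 - <<'E'
from h import *
d=snap('wrist','w6.png'); s=d['s']; print(s['tool_pos'],s['opening'],R.from_quat(s['eef_rot']).as_matrix().round(4)); find(d,['stop_hole0','leg','leg_stop','blade_grip','blade_tip'])
print(r.get_state()['tool_pos'])
i=cv2.imread('pics/w6.png')[100:250,176:326]; cv2.imwrite('pics/w6c.png',cv2.resize(i,None,fx=4,fy=4,interpolation=cv2.INTER_CUBIC))
E
```

```text
clock: 11.13
tool_pos: [0.6624, 0.0201, 0.0992]
eef_rot: [0.999, 0.042, 0.0, 0.0]
contact_force: [0.1, -0.0, -0.5]
opening: 0.13
[0.6623617  0.0200935  0.09917898] 0.13033720775166874 [[ 9.964e-01  8.450e-02  7.000e-04]
 [ 8.450e-02 -9.964e-01 -0.000e+00]
 [ 7.000e-04  1.000e-04 -1.000e+00]]
wrist stop_hole0 0.93 [203.8 251.8] [0.6625 0.0209 0.032 ]
wrist leg_stop 0.58 [212.7 343.9] [ 0.666  -0.0475  0.046 ]
wrist blade_grip 0.95 [263.3 253.6] [0.6384 0.0174 0.079 ]
wrist blade_tip 0.84 [216.7 257.1] [0.6434 0.0149 0.01  ]
[0.66213144 0.02008761 0.09872325]
```

View pics/w6c.png

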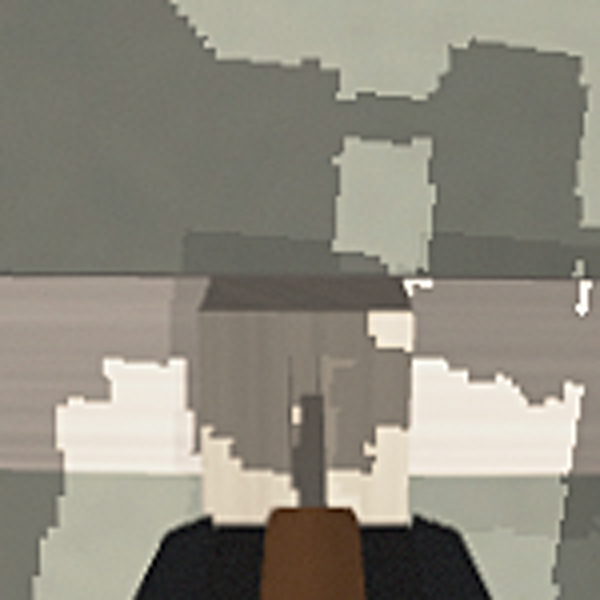

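The crop shows the tip at columns 300–324, row 395, just above the slot, which seems to span columns 290–322. I'll check that with the pixel profiles.

```bash
python3 - <<'E'
from h import *
g=cv2.imread('pics/w6.png',0)
print('cols',list(range(244,264)))
for y in range(183,212,1): print(y,g[y,244:264])
d=snap('wrist'); s=d['s']; Rt=R.from_quat(s['eef_rot']).as_matrix()
def c(x,y,z,l=''):
    p=atz(d,(y,x),z); print(x,y,z,p.round(4),'tool',(Rt.T@(p-s['tool_pos'])*1000).round(1),l)
o=lambda x,y:(176+(x+.5)/4-.5,100+(y+.5)/4-.5)
for x,y,z in [(200,312,.032),(412,312,.032),(204,523,.032),(412,523,.032),(290.5,380,.032),(322,380,.032),(300,395,.0475),(324,395,.0475)]: c(*o(x,y),z)
print(s['tool_pos'])
E
```

```text
cols [244, 245, 246, 247, 248, 249, 250, 251, 252, 253, 254, 255, 256, 257, 258, 259, 260, 261, 262, 263]
183 [127 127 125 128 130 131 128 130 130 127 122 122 124 126 129 127 126 126
 126 127]
184 [125 129 127 127 130 128 129 128 130 128 124 123 121 123 129 128 128 127
 127 124]
185 [128 127 126 128 129 130 129 130 129 127 124 123 126 128 127 126 127 126
 126 127]
186 [127 127 128 128 129 131 128 130 130 128 123 124 124 125 127 127 127 126
 124 124]
187 [126 129 126 124 128 128 127 129 129 125 124 122 124 123 127 128 126 127
 124 126]
188 [126 126 126 129 128 128 129 127 129 126 125 120 126 131 127 125 126 123
 126 123]
189 [126 127 127 128 113 127 129 127 128 127 127 115 136 146 136 132 132 128
 128 130]
190 [126 127 126 129 116 126 129 128 125 127 127 115 134 142 145 145 143 144
 144 146]
191 [126 126 129 129 116 126 128 127 128 126 127 114 134 143 145 143 140 139
 138 141]
192 [126 128 127 131 117 127 128 129 125 126 127 116 135 142 146 129 123 124
 123 124]
193 [127 125 127 130 114 124 128 129 126 126 127 114 134 143 144 130 125 125
 127 127]
194 [127 126 126 130 105 121 129 127 
[... 1420 characters left out ...]
143 129 123
 126 125]
211 [124 125 124 128 108 108  99  85  84  87  87  84  77 132 146 143 130 125
 125 126]
225.625 177.625 0.032 [0.6812 0.042  0.032 ] tool [ 20.8 -20.2  66.7] 
278.625 177.625 0.032 [0.6845 0.0028 0.032 ] tool [20.9 19.1 66.7] 
226.625 230.375 0.032 [0.6384 0.0388 0.032 ] tool [-22.1 -20.7  66.7] 
278.625 230.375 0.032 [ 0.6419 -0.002   0.032 ] tool [-22.   20.3  66.7] 
248.25 194.625 0.032 [0.6694 0.0242 0.032 ] tool [ 7.6 -3.5 66.7] 
256.125 194.625 0.032 [0.6699 0.0183 0.032 ] tool [ 7.6  2.4 66.7] 
250.625 198.375 0.0475 [0.6718 0.0224 0.0475] tool [ 9.8 -1.5 51.2] 
256.625 198.375 0.0475 [0.6722 0.0182 0.0475] tool [ 9.9  2.7 51.2] 
[0.66213144 0.02008761 0.09872325]
```

The slot centre is about 1.65 mm in -y and 0.5 mm in +x of the tip, in tool axes. I'll correct that and start inserting.

```bash
python3 -m jog '[{"translation":[0.012,-0.041,0],"twist":0,"claw":5},{"translation":[0,0,0],"twist":0,"claw":5},{"translation":[0,0,0],"twist":0,"claw":5},{"translation":[0,0,0.2],"twist":0,"claw":5},{"translation":[0,0,0.1],"twist":0,"claw":5},{"translation":[0,0,0.1],"twist":0,"claw":5},{"translation":[0,0,0.1],"twist":0,"claw":5},{"translation":[0,0,0.1],"twist":0,"claw":5},{"translation":[0,0,0],"twist":0,"claw":5},{"translation":[0,0,0],"twist":0,"claw":5}]'
python3 -c "
from h import *
s=r.get_state(); print(s['tool_pos'],s['contact_force'],s['moment'],s['opening'])"
```

```text
clock: 12.32
tool_pos: [0.6623, 0.0217, 0.0744]
eef_rot: [0.999, 0.042, -0.0, 0.0]
contact_force: [0.7, 0.0, -0.9]
opening: 0.134
[0.66234825 0.02172982 0.07438062] [ 0.74556115  0.00329866 -0.91233764] [0.0257812  0.00743233 0.06310836] 0.13403226545817407
```

There's no contact force 9 mm past the mouth, so the tip is in the slot. Pressing home now.

```bash
python3 -m jog '[{"translation":[0,0,0.12],"twist":0,"claw":5},{"translation":[0,0,0.1],"twist":0,"claw":5},{"translation":[0,0,0.08],"twist":0,"claw":5},{"translation":[0,0,0.05],"twist":0,"claw":5},{"translation":[0,0,0.05],"twist":0,"claw":5},{"translation":[0,0,0.04],"twist":0,"claw":5},{"translation":[0,0,0],"twist":0,"claw":5},{"translation":[0,0,0],"twist":0,"claw":5}]'
```

```text
clock: 12.98
tool_pos: [0.6628, 0.0218, 0.0593]
eef_rot: [0.999, 0.042, 0.0, 0.0]
contact_force: [-2.8, -0.1, 13.5]
opening: 0.133
```

It meets the floor with 13.5 N at the expected height. I'll release, rise, move above the crossbar handle and look.

```bash
python3 -m jog '[{"translation":[0,0,-0.05],"twist":0,"claw":5},{"translation":[0,0,0],"twist":0,"claw":35},{"translation":[0,0,0],"twist":0,"claw":35},{"translation":[0,0,0],"twist":0,"claw":35},{"translation":[0,0,-0.3],"twist":0,"claw":35},{"translation":[0,0,-0.7],"twist":0,"claw":35},{"translation":[0,0,-0.9],"twist":0,"claw":35},{"translation":[0,0,-0.8],"twist":0,"claw":40},{"translation":[-0.6,0.25,0],"twist":0,"claw":50},{"translation":[-0.8,0.32,0],"twist":0,"claw":55},{"translation":[-0.8,0.32,0],"twist":0,"claw":55},{"translation":[-0.8,0.32,0],"twist":0,"claw":55},{"translation":[-0.8,0.32,0],"twist":0,"claw":55},{"translation":[-0.6,0.25,0],"twist":0,"claw":55},{"translation":[-0.25,0.1,0],"twist":0,"claw":55},{"translation":[0,0,0],"twist":0,"claw":55},{"translation":[0,0,0],"twist":0,"claw":55},{"translation":[0,0,0],"twist":0,"claw":55},{"translation":[0,0,0],"twist":0,"claw":55},{"translation":[0,0,0],"twist":0,"claw":55}]'
python3 - <<'E'
from h import *
d=snap('wrist','w7.png'); s=d['s']; print(s['tool_pos'],s['opening'],R.from_quat(s['eef_rot']).as_matrix().round(4)); find(d,['stop_hole0','leg','leg_grip','leg_stop','lever_tip','blade_grip','blade_tip'])
t=snap('scene','s7.png'); find(t,['stop_hole0','blade_grip','blade_tip','leg_grip'])
a=cv2.imread('pics/w7.png'); b=cv2.resize(cv2.imread('pics/s7.png')[170:300,190:310],None,fx=2.2,fy=2.2,interpolation=cv2.INTER_CUBIC)
c=np.zeros((384,512+b.shape[1],3),np.uint8); c[:,:512]=a; c[:b.shape[0],512:]=b; cv2.imwrite('pics/w7c.png',c)
E
```

```text
clock: 14.65
tool_pos: [0.4847, -0.0681, 0.1671]
eef_rot: [0.999, 0.043, 0.001, -0.0]
contact_force: [0.2, -0.1, 0.0]
opening: 0.553
[ 0.48470247 -0.06809593  0.16712265] 0.5527568027102261 [[ 9.963e-01  8.590e-02  1.200e-03]
 [ 8.590e-02 -9.963e-01  3.000e-04]
 [ 1.200e-03 -2.000e-04 -1.000e+00]]
wrist leg 0.61 [ 77.7 258. ] [ 0.5868 -0.0642  0.    ]
wrist leg_grip 0.82 [190.4 254.4] [ 0.4792 -0.0698  0.046 ]
wrist leg_grip 0.21 [  5.4 183.1] [0.6483 0.0098 0.046 ]
wrist lever_tip 0.96 [137.5 203.5] [ 0.5276 -0.0221  0.0635]
wrist blade_tip 0.64 [  4.4 185.8] [0.6612 0.0167 0.01  ]
scene stop_hole0 0.53 [231.8 270. ] [0.6656 0.0128 0.032 ]
scene blade_grip 0.47 [221.2 269.9] [0.6588 0.0182 0.079 ]
scene blade_tip 0.67 [232.  268.4] [0.6574 0.0172 0.01  ]
scene blade_tip 0.46 [212.6 195.2] [ 0.4708 -0.0673  0.01  ]
scene leg_grip 0.81 [209.5 199.8] [ 0.4894 -0.0623  0.046 ]
```

View pics/w7c.png

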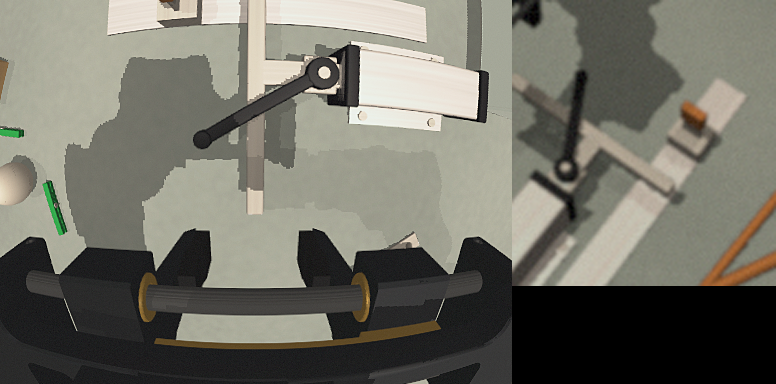

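The blade stands in the block. The crossbar handle lies centred between the open jaws, at columns 247–264 with its end at row 213. Lowering and gripping.

```bash
python3 -m jog '[{"translation":[0,0.04,0.4],"twist":0,"claw":55},{"translation":[0,0,0.8],"twist":0,"claw":50},{"translation":[0,0,0.9],"twist":0,"claw":50},{"translation":[0,0,0.8],"twist":0,"claw":50},{"translation":[0,0,0.45],"twist":0,"claw":50},{"translation":[0,0,0.1],"twist":0,"claw":50},{"translation":[0,0,0],"twist":0,"claw":50},{"translation":[0,0,0],"twist":0,"claw":50},{"translation":[0,0,0],"twist":0,"claw":10},{"translation":[0,0,0],"twist":0,"claw":10},{"translation":[0,0,0],"twist":0,"claw":10},{"translation":[0,0,0],"twist":0,"claw":10},{"translation":[0,0,0],"twist":0,"claw":10},{"translation":[0,0,0],"twist":0,"claw":10},{"translation":[0,0,0],"twist":0,"claw":10}]' 25
```

```text
clock: 16.55
tool_pos: [0.484, -0.069, 0.0298]
eef_rot: [0.999, 0.043, 0.001, -0.001]
contact_force: [-0.2, 3.0, 5.7]
opening: 0.179
```

Gripped at 15.8 mm on the bar. Drawing most of the way now.

```bash
python3 -m jog '[{"translation":[0,-0.1,0],"twist":0,"claw":10},{"translation":[0,-0.2,0],"twist":0,"claw":10},{"translation":[0,-0.25,0],"twist":0,"claw":10},{"translation":[0,-0.25,0],"twist":0,"claw":10},{"translation":[0,-0.25,0],"twist":0,"claw":10},{"translation":[0,-0.2,0],"twist":0,"claw":10},{"translation":[0,-0.1,0],"twist":0,"claw":10},{"translation":[0,0,0],"twist":0,"claw":10},{"translation":[0,0,0],"twist":0,"claw":10}]'
python3 -m jog '[{"translation":[0,-0.1,0],"twist":0,"claw":10},{"translation":[0,-0.05,0],"twist":0,"claw":10},{"translation":[0,0,0],"twist":0,"claw":10},{"translation":[0,0,0],"twist":0,"claw":10},{"translation":[0,0,0],"twist":0,"claw":10}]'
```

```text
clock: 17.3
tool_pos: [0.48, -0.0173, 0.0298]
eef_rot: [0.999, 0.042, 0.001, 0.001]
contact_force: [1.1, -3.2, 5.9]
opening: 0.172
clock: 17.72
tool_pos: [0.4796, -0.0118, 0.0298]
eef_rot: [0.999, 0.042, 0.001, 0.001]
contact_force: [0.7, -2.5, 6.3]
opening: 0.179
```

```bash
for k in 1 2; do python3 -m jog '[{"translation":[0,-0.05,0],"twist":0,"claw":10},{"translation":[0,-0.05,0],"twist":0,"claw":10},{"translation":[0,0,0],"twist":0,"claw":10},{"translation":[0,0,0],"twist":0,"claw":10}]' | grep -v rot; done
```

```text
clock: 18.05
tool_pos: [0.4793, -0.0081, 0.0298]
contact_force: [2.2, -3.9, 5.6]
opening: 0.178
clock: 18.38
tool_pos: [0.479, -0.0041, 0.0298]
contact_force: [1.1, -3.2, 5.1]
opening: 0.178
```

```bash
for k in 1 2; do python3 -m jog '[{"translation":[0,-0.05,0],"twist":0,"claw":10},{"translation":[0,-0.05,0],"twist":0,"claw":10},{"translation":[0,0,0],"twist":0,"claw":10},{"translation":[0,0,0],"twist":0,"claw":10}]' | grep -v rot; done
```

```text
clock: 18.72
tool_pos: [0.4788, -0.0012, 0.0298]
contact_force: [1.7, -5.9, 5.2]
opening: 0.181
clock: 19.05
tool_pos: [0.4788, -0.0008, 0.0298]
contact_force: [3.2, -14.4, 3.6]
opening: 0.176
```

```bash
python3 - <<'E'
from h import *
d=snap('wrist','w8.png'); s=d['s']; print(s['tool_pos'],s['contact_force'],R.from_quat(s['eef_rot']).as_matrix().round(4)[:2,:2])
t=snap('scene','s8.png'); find(t,['leg_stop','blade_grip'])
a=cv2.imread('pics/w8.png')[:260]; b=cv2.resize(cv2.imread('pics/s8.png')[180:280,215:315],None,fx=2.6,fy=2.6,interpolation=cv2.INTER_CUBIC)
cv2.imwrite('pics/w8c.png',np.hstack([a,b]))
E
```

```text
[ 0.47878715 -0.00079197  0.029819  ] [  3.1851328  -14.37762349   3.57666421] [[ 0.997   0.0774]
 [ 0.0774 -0.997 ]]
scene leg_stop 0.67 [228.1 272.7] [0.6678 0.0202 0.046 ]
scene blade_grip 0.64 [147.  242.5] [0.4596 0.1423 0.079 ]
scene blade_grip 0.49 [221.5 270.9] [0.6612 0.0192 0.079 ]
```

View pics/w8c.png

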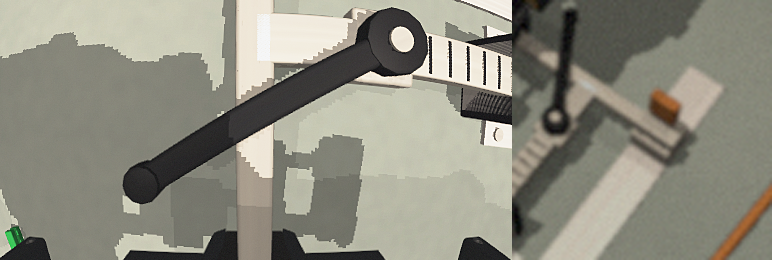

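The bar has met the blade: motion stopped and the force rose from 4 to 14 N, and the scene crop shows the bar against the blade head's column. Next I add preload and slacken the jaws slightly.

```bash
python3 -m jog '[{"translation":[0,-0.04,0],"twist":0,"claw":10},{"translation":[0,-0.04,0],"twist":0,"claw":10},{"translation":[0,0,0],"twist":0,"claw":10},{"translation":[0,0,0],"twist":0,"claw":10}]'
python3 -m jog '[{"translation":[0,0,0],"twist":0,"claw":20},{"translation":[0,0,0],"twist":0,"claw":22},{"translation":[0,0,0],"twist":0,"claw":24},{"translation":[0,0,0],"twist":0,"claw":24},{"translation":[0,0,0],"twist":0,"claw":24}]'
```

```text
clock: 19.58
tool_pos: [0.4788, -0.0006, 0.0298]
eef_rot: [0.999, 0.037, 0.002, 0.005]
contact_force: [4.4, -20.3, 1.0]
opening: 0.179
clock: 20.0
tool_pos: [0.4786, 0.0018, 0.0297]
eef_rot: [0.999, 0.038, 0.002, 0.004]
contact_force: [2.9, -15.6, 2.4]
opening: 0.239
```

```bash
python3 -m jog '[{"translation":[0.15,0,0],"twist":0,"claw":24},{"translation":[0.2,0,0],"twist":0,"claw":24},{"translation":[0.2,0,0],"twist":0,"claw":24},{"translation":[0.2,0,0],"twist":0,"claw":24},{"translation":[0.15,0,0],"twist":0,"claw":24},{"translation":[0,0,0],"twist":0,"claw":24},{"translation":[0,0,0],"twist":0,"claw":24}]'
python3 -m jog '[{"translation":[0.15,0,0],"twist":0,"claw":24},{"translation":[0.15,0,0],"twist":0,"claw":24},{"translation":[0.15,0,0],"twist":0,"claw":24},{"translation":[0,0,0],"twist":0,"claw":24},{"translation":[0,0,0],"twist":0,"claw":24}]'
```

```text
clock: 20.58
tool_pos: [0.506, 0.0039, 0.0281]
eef_rot: [0.999, 0.039, -0.007, 0.005]
contact_force: [-7.4, -14.7, -2.9]
opening: 0.241
clock: 21.0
tool_pos: [0.5226, 0.0052, 0.0278]
eef_rot: [0.999, 0.039, -0.008, 0.005]
contact_force: [-8.4, -13.5, -2.8]
opening: 0.239
```

```bash
for k in 1 2; do python3 -m jog '[{"translation":[0.15,0,0],"twist":0,"claw":24},{"translation":[0.15,0,0],"twist":0,"claw":24},{"translation":[0.1,0,0],"twist":0,"claw":24},{"translation":[0,0,0],"twist":0,"claw":24},{"translation":[0,0,0],"twist":0,"claw":24}]'; done
```

```text
clock: 21.42
tool_pos: [0.538, 0.0063, 0.0275]
eef_rot: [0.999, 0.039, -0.009, 0.005]
contact_force: [-10.0, -13.4, -2.6]
opening: 0.24
clock: 21.83
tool_pos: [0.5539, 0.0075, 0.0273]
eef_rot: [0.999, 0.039, -0.009, 0.005]
contact_force: [-8.3, -14.0, -2.5]
opening: 0.244
```

```bash
python3 -m jog '[{"translation":[0.1,0,0],"twist":0,"claw":24},{"translation":[0.1,0,0],"twist":0,"claw":24},{"translation":[0,0,0],"twist":0,"claw":24},{"translation":[0,0,0],"twist":0,"claw":24}]'; python3 -m jog '[{"translation":[0.05,0,0],"twist":0,"claw":24},{"translation":[0.05,0,0],"twist":0,"claw":24},{"translation":[0,0,0],"twist":0,"claw":24},{"translation":[0,0,0],"twist":0,"claw":24}]'
python3 - <<'E'
from h import *
d=snap('wrist','w9.png'); t=snap('scene','s9.png'); find(t,['leg_stop','lever_tip','leg'])
a=cv2.imread('pics/w9.png'); b=cv2.resize(cv2.imread('pics/s9.png')[170:290,205:305],None,fx=2.8,fy=2.8,interpolation=cv2.INTER_CUBIC)
c=np.zeros((384,512+280,3),np.uint8); c[:,:512]=a; c[:336,512:]=b; cv2.imwrite('pics/w9c.png',c)
E
```

```text
clock: 22.17
tool_pos: [0.5606, 0.008, 0.0271]
eef_rot: [0.999, 0.039, -0.01, 0.005]
contact_force: [-10.7, -13.1, -1.5]
opening: 0.241
clock: 22.5
tool_pos: [0.5606, 0.008, 0.0271]
eef_rot: [0.999, 0.039, -0.014, 0.005]
contact_force: [-18.4, -12.2, 6.0]
opening: 0.24
scene leg_stop 0.66 [225.5 273.8] [0.6653 0.0276 0.046 ]
scene lever_tip 0.57 [234.7 271.6] [ 0.6811 -0.0016  0.0635]
scene lever_tip 0.51 [194.8 255.7] [0.5786 0.0583 0.0635]
scene leg 0.71 [221.5 243.2] [5.838e-01 2.000e-04 0.000e+00]
```

View pics/w9c.png

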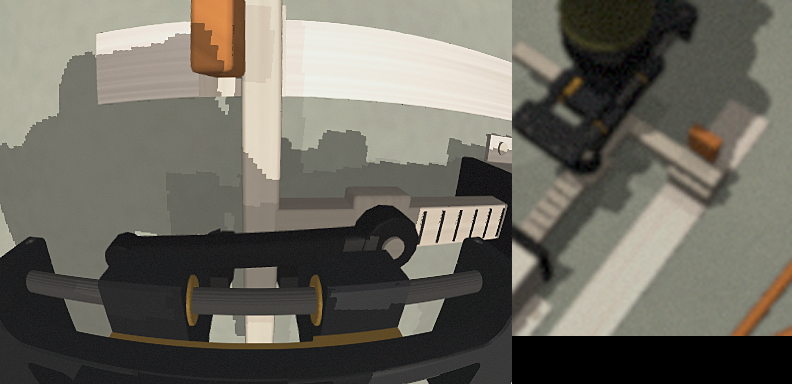

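The view shows the lever nearly in line with the leg, its tip near (120,250) and the pin at (390,245), with the bar against the blade. Motion stopped with the force rising. I'll compute the lever angle.

```bash
python3 - <<'E'
from h import *
d=snap('wrist'); s=d['s']; Rt=R.from_quat(s['eef_rot']).as_matrix(); print(s['tool_pos'],s['contact_force'])
def c(x,y,z):
    p=atz(d,(y,x),z); print(x,y,z,p.round(4),'tool',(Rt.T@(p-s['tool_pos'])*1000).round(1)); return p
# lever top upper edge line, bar edges, leg edges, pin
u=[c(x,y,.070) for x,y in [(135,235),(200,234),(355,230)]]
l=[c(270,300,.054),c(243,20,.054),c(243,180,.054)]
L=[c(285,204,.05),c(345,203,.05)]
b=[c(503,200,.05),c(420,214,.05)]
c(394,247,.072); c(118,250,.0635)
g=lambda p,q:np.degrees(np.arctan2(*(q-p)[[1,0]]))
print('lever',g(u[2],u[0]),g(u[2],u[1]),'bar',g(l[1],l[2]),'leg edge',g(L[1],L[0]),g(b[0],b[1]))
i=cv2.imread('pics/w9.png')[180:310,90:430]; cv2.imwrite('pics/w9d.png',cv2.resize(cv2.convertScaleAbs(i,alpha=2,beta=10),None,fx=2.3,fy=2.3,interpolation=cv2.INTER_CUBIC))
E
```

```text
[0.56053607 0.00800044 0.0270801 ] [-18.09068177 -13.38105716   6.75594983]
135 235 0.07 [0.5842 0.0575 0.07  ] tool [ 26.2 -47.1 -44.1]
200 234 0.07 [0.5875 0.0305 0.07  ] tool [ 27.4 -20.  -43.9]
355 230 0.07 [ 0.5932 -0.0299  0.07  ] tool [ 28.4  40.7 -43.4]
270 300 0.054 [ 0.544  -0.0019  0.054 ] tool [-18.    8.9 -26.3]
243 20 0.054 [0.6698 0.0203 0.054 ] tool [109.1  -3.5 -30.1]
243 180 0.054 [0.6055 0.0155 0.054 ] tool [ 44.6  -3.7 -28.3]
285 204 0.05 [ 0.5947 -0.0036  0.05  ] tool [ 32.5  14.4 -23.7]
345 203 0.05 [ 0.5971 -0.031   0.05  ] tool [ 32.7  41.9 -23.5]
503 200 0.05 [ 0.6052 -0.1351  0.05  ] tool [ 32.7 146.4 -22.5]
420 214 0.05 [ 0.5938 -0.0733  0.05  ] tool [ 26.2  83.8 -22.9]
394 247 0.072 [ 0.587  -0.0489  0.072 ] tool [ 20.6  59.2 -45. ]
118 250 0.0635 [0.5718 0.0695 0.0635] tool [ 15.  -60.1 -37.4]
lever 95.89386542261937 95.41471326803095 bar -175.75565811731084 leg edge 94.9509651443335 100.36325546787126
```

View pics/w9d.png

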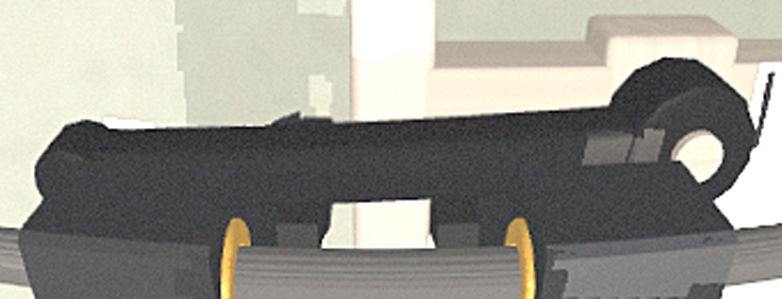

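The lever is still about 0.03–0.05 rad open, because the rear finger seems to be blocked by the leg's side. A positive twist within the jaws' slack will lead with the draw-side finger and close the last few mm.

```bash
python3 -m jog '[{"translation":[0,0,0],"twist":0.3,"claw":25},{"translation":[0,0,0],"twist":0.3,"claw":25},{"translation":[0,0,0],"twist":0.3,"claw":25},{"translation":[0,0,0],"twist":0.3,"claw":25},{"translation":[0,0,0],"twist":0,"claw":25},{"translation":[0,0,0],"twist":0,"claw":25}]'
python3 - <<'E'
from h import *
d=snap('wrist','w10.png'); s=d['s']; print(s['tool_pos'],s['contact_force'],s['moment'],R.from_quat(s['eef_rot']).as_matrix().round(4))
E
```

```text
clock: 23.3
tool_pos: [0.5626, 0.0081, 0.027]
eef_rot: [1.0, -0.022, -0.012, 0.006]
contact_force: [-13.8, -13.4, 1.5]
opening: 0.251
[0.56255437 0.00814399 0.02696374] [-13.77772001 -13.35387947   1.48349469] [-2.9321241   2.69946979  0.62868898] [[ 0.9987 -0.0444 -0.024 ]
 [-0.0447 -0.9989 -0.0113]
 [-0.0235  0.0124 -0.9996]]
```

```bash
for k in 1 2; do python3 -m jog '[{"translation":[0.05,-0.01,0],"twist":0,"claw":25},{"translation":[0.05,-0.01,0],"twist":0,"claw":25},{"translation":[0,0,0],"twist":0,"claw":25},{"translation":[0,0,0],"twist":0,"claw":25}]'; done
python3 - <<'E'
from h import *
d=snap('wrist','w11.png'); s=d['s']; print(s['tool_pos'],s['contact_force'],s['moment'],R.from_quat(s['eef_rot']).as_matrix().round(4))
i=cv2.imread('pics/w11.png')[0:310]; cv2.imwrite('pics/w11d.png',cv2.resize(cv2.convertScaleAbs(i,alpha=1.6,beta=10),None,fx=1.55,fy=1.55,interpolation=cv2.INTER_CUBIC))
E
```

```text
clock: 23.68
tool_pos: [0.5625, 0.0082, 0.0269]
eef_rot: [1.0, -0.022, -0.016, 0.007]
contact_force: [-21.5, -14.9, 8.1]
opening: 0.251
clock: 24.02
tool_pos: [0.5624, 0.0081, 0.0267]
eef_rot: [1.0, -0.022, -0.02, 0.007]
contact_force: [-28.7, -15.3, 14.0]
opening: 0.253
[0.56239985 0.00814847 0.02674069] [-28.65829098 -15.26676957  14.04634716] [-3.00715143  5.21226692  0.86715598] [[ 0.9982 -0.0437 -0.0404]
 [-0.0443 -0.9989 -0.0134]
 [-0.0397  0.0151 -0.9991]]
```

View pics/w11d.png

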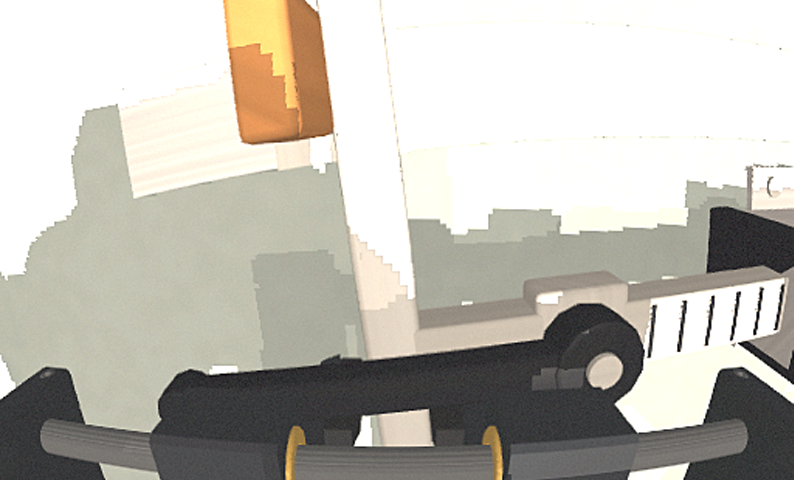

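The bar is still against the blade. The view shows the lever's edge from about (205,372) to (545,342), and the leg's edge from (418,310) to (785,265). Now computing the angles.

```bash
python3 - <<'E'
from h import *
d=snap('wrist'); s=d['s']; print(s['tool_pos'],s['contact_force'])
f=lambda x,y,z: atz(d,((y+.5)/1.55-.5,(x+.5)/1.55-.5),z)
ang=lambda p,q: np.degrees(np.arctan2(*(q-p)[[1,0]]))
for z in(.057,.064,.07): print('lever',z,ang(f(545,342,z),f(205,372,z)),ang(f(545,342,z),f(320,362,z)))
for z in(.045,.05,.054): print('leg',z,ang(f(525,312,z),f(418,326,z)),ang(f(645,300,z),f(418,326,z)),'bar',ang(f(340,180,z),f(322,20,z))%360-90,ang(f(412,300,z),f(384,20,z))%360-90)
print('pin',f(604,371,.072),'tip',f(182,398,.070),'legtop edge',f(470,320,.05))
t=snap('scene','s11.png'); u=snap('top','t11.png')
find(u,['lever_tip','leg_stop','leg'])
i=cv2.imread('pics/w11.png')[190:290,90:430]
cv2.imwrite('pics/x11.png',cv2.resize(cv2.convertScaleAbs(i,alpha=3,beta=15),None,fx=2.3,fy=2.3,interpolation=cv2.INTER_CUBIC))
E
```

```text
[0.5624262  0.00815413 0.0267602 ] [-28.76942379 -15.32299019  14.00036838]
lever 0.057 93.0265515188922 92.35367849075578
lever 0.064 93.02655151889216 92.35367849075574
lever 0.07 93.02655151889216 92.35367849075568
leg 0.045 94.81376608325128 93.42730187929031 bar -86.63315226648567 -86.74813122786689
leg 0.05 94.81376608325117 93.42730187929037 bar -86.63315226648567 -86.74813122786689
leg 0.054 94.81376608325141 93.4273018792904 bar -86.63315226648568 -86.74813122786689
pin [ 0.58650415 -0.0483168   0.072     ] tip [0.58262179 0.0649886  0.07      ] legtop edge [ 0.59399357 -0.01535981  0.05      ]
top lever_tip 0.5 [185.6 262.1] [0.5772 0.0697 0.0635]
top leg_stop 0.58 [160.5 276.6] [0.6583 0.0212 0.046 ]
```

The lever edge is at 92.4–93.0° and the leg and bar-normal at 93.3°, so the lever appears closed. As a cross-check I'll twist a little more: the tool would creep forward if the rear finger were the thing blocked, and back if the lever is on its stop.

```bash
python3 -m jog '[{"translation":[0,0,0],"twist":0.3,"claw":25},{"translation":[0,0,0],"twist":0,"claw":25},{"translation":[0,0,0],"twist":0,"claw":25},{"translation":[0,0,0],"twist":0,"claw":25}]'
python3 - <<'E'
from h import *
s=r.get_state(); print(s['tool_pos'],s['contact_force'],s['moment'],R.from_quat(s['eef_rot']).as_matrix().round(4)[:2])
E
```

```text
clock: 24.7
tool_pos: [0.5624, 0.0083, 0.0268]
eef_rot: [0.999, -0.036, -0.02, 0.008]
contact_force: [-29.3, -15.6, 14.0]
opening: 0.256
[0.56237351 0.00825463 0.0268017 ] [-29.34799296 -15.59248683  14.01529423] [-3.21699915  4.96142861  1.53806808] [[ 0.9966 -0.0715 -0.0401]
 [-0.0721 -0.9973 -0.0137]]
```

```bash
cat > ang.py <<'E'
from h import *
def run(d,g,tag):
    g=g.astype(float)
    ang=lambda P:(lambda v:np.degrees(np.arctan2(v[1],v[0]))%180)(np.linalg.svd(P-P.mean(0))[2][0])
    # lever upper edge: per column, last row (scanning up from inside lever) where dark begins
    P=[];px=[]
    for x in range(150,346,3):
        col=g[:,x]; ys=[y for y in range(200,262) if col[y-1]>55 and col[y+1]<50 and col[y+3]<50 and col[y+6]<50]
        if ys:
            y=ys[0]; P.append(atz(d,(y,x),.07)[:2]); px.append((x,y))
    P=np.array(P); keep=np.ones(len(P),bool)
    for _ in range(6):
        c=P[keep].mean(0); v=np.linalg.svd(P[keep]-c)[2][0]; res=np.abs((P-c)@[-v[1],v[0]]); keep=res<max(.0004,2*np.median(res[keep]))
    print(tag,'lever',round(ang(P[keep]),2),keep.sum(),px[::12])
    c=P[keep].mean(0); v=np.linalg.svd(P[keep]-c)[2][0]
    return c,v
E
python3 - <<'E'
from ang import *
d=snap('wrist','w12.png'); s=d['s']
c,v=run(d,cv2.imread('pics/w12.png',0),'now'); 
for n,q in (('w11',[1,-.022,-.02,.007]),('w9',[.999,.039,-.014,.005])):
    e=dict(d); e['s']={'tool_pos':s['tool_pos'],'eef_rot':q}; run(e,cv2.imread(f'pics/{n}.png',0),n)
# bar edge & leg edge via Canny/Hough on current image
g=cv2.imread('pics/w12.png',0)
ls=cv2.createLineSegmentDetector().detect(g)[0][:,0]
for x0,y0,x1,y1 in ls:
    L=np.hypot(x1-x0,y1-y0)
    if L>28 and max(y0,y1)<265:
        a,b=[atz(d,(y,x),.054) for x,y in((x0,y0),(x1,y1))]
        print(np.round([x0,y0,x1,y1]),round(np.degrees(np.arctan2(*(b-a)[[1,0]]))%180,1))
E
```

```text
now lever 93.92 57 [(150, 241), (186, 237), (222, 230), (258, 229), (294, 224), (330, 218)]
w11 lever 94.16 57 [(150, 240), (186, 237), (222, 230), (258, 230), (294, 225), (330, 220)]
w9 lever 97.44 58 [(150, 235), (186, 234), (222, 230), (258, 232), (294, 230), (330, 227)]
[442. 189. 439. 221.] 5.1
[454. 217. 457. 186.] 4.7
[473. 215. 502. 208.] 93.6
[492. 179. 488. 208.] 4.6
[477. 182. 473. 212.] 4.4
[461. 185. 457. 218.] 4.3
[207.  88. 167.  95.] 93.2
[486. 208. 489. 178.] 5.3
[436. 221. 439. 188.] 5.2
[417. 224. 419. 194.] 4.3
[471. 212. 474. 183.] 5.4
[422. 193. 420. 226.] 4.7
[132. 243. 204. 235.] 94.1
[ -0. 257.  28. 236.] 112.6
[511. 240. 477. 215.] 61.6
[478. 235. 511. 260.] 59.3
[233. 232. 348. 216.] 94.1
[197.   1. 210.  89.] 4.3
[313.  12. 284.  15.] 95.6
[286.  14. 248.  19.] 94.9
[238.   8. 252.  96.] 4.5
[ 71.  66.  78. 105.] 5.4
[331.  87. 433.  81.] 94.6
[503. 173. 420. 188.] 94.5
[262.  95. 329.  87.] 94.5
[265. 190. 233.   0.] 5.0
[210.  86. 236. 229.] 4.4
[463.  17. 404.  12.] 94.5
[ 48. 137.  43. 107.] 0.3
[511.  26. 464.  18.] 94.5
[147.  93. 141.  57.] 4.8
[137.  42.  71.  64.] 94.4
[403.  11. 314.  11.] 94.5
[319. 135. 352. 135.] 88.2
[433.  81. 511.  82.] 94.6
[455. 171. 456. 129.] 3.8
[483. 214. 509. 231.] 62.9
[137.  34. 133.   0.] 4.2
[ 84. 131. 174. 110.] 94.4
[183.  71. 175.  20.] 3.8
[298. 195. 333. 189.] 95.6
[401. 178. 359. 185.] 94.4
[417. 229. 469. 216.] 94.7
[458. 139. 457. 169.] 4.3
[344. 200. 269. 212.] 94.4
[136.   1. 140.  32.] 4.5
[337. 177. 388. 170.] 94.6
[167. 213. 162. 186.] 0.0
[302. 155. 333. 153.] 89.8
[163. 163. 208. 158.] 90.9
```

The line fits put the lever at 94.1° and the leg edges at 94.4–94.5°. The lever is unchanged by the extra twist, so it is closed on its stop; before the twist it was 3° open. Now I'll ease off along the bar, untwist and re-grip it firmly while still pushing toward the blade.

```bash
python3 -m jog '[{"translation":[-0.08,0.01,0],"twist":0,"claw":25},{"translation":[-0.08,0.01,0],"twist":0,"claw":25},{"translation":[-0.08,0.01,0],"twist":0,"claw":25},{"translation":[0,0,0],"twist":0,"claw":25},{"translation":[0,0,0],"twist":0,"claw":25}]'
python3 -m jog '[{"translation":[-0.05,0,0],"twist":-0.4,"claw":25},{"translation":[-0.05,0,0],"twist":-0.4,"claw":25},{"translation":[-0.05,0,0],"twist":-0.4,"claw":25},{"translation":[-0.05,0,0],"twist":-0.3,"claw":25},{"translation":[0,0,0],"twist":0,"claw":25},{"translation":[0,0,0],"twist":0,"claw":25}]'
```

```text
clock: 25.17
tool_pos: [0.5625, 0.0082, 0.027]
eef_rot: [0.999, -0.037, -0.01, 0.007]
contact_force: [-12.4, -15.5, -2.2]
opening: 0.258
clock: 25.67
tool_pos: [0.5607, 0.0086, 0.0275]
eef_rot: [0.999, 0.039, -0.005, 0.005]
contact_force: [-2.0, -14.8, -9.3]
opening: 0.249
```

```bash
python3 -m jog '[{"translation":[0,0,0],"twist":0,"claw":22},{"translation":[0,0,0],"twist":0,"claw":19},{"translation":[0,0,0],"twist":0,"claw":15},{"translation":[0,0,0],"twist":0,"claw":10},{"translation":[0,0,0],"twist":0,"claw":10},{"translation":[0,0,0],"twist":0,"claw":10},{"translation":[0,0,0],"twist":0,"claw":10},{"translation":[0,0,0],"twist":0,"claw":10},{"translation":[0,0,0],"twist":0,"claw":10},{"translation":[0,0,0],"twist":0,"claw":10}]' 25
python3 - <<'E'
from ang import *
d=snap('wrist','w13.png'); s=d['s']; print(s['tool_pos'],s['contact_force'],s['opening'])
g=cv2.imread('pics/w13.png',0); run(d,g,'now')
ls=cv2.createLineSegmentDetector().detect(g)[0][:,0]
for x0,y0,x1,y1 in ls:
    if np.hypot(x1-x0,y1-y0)>40 and max(y0,y1)<275 and 90<min(x0,x1) :
        a,b=[atz(d,(y,x),.054) for x,y in((x0,y0),(x1,y1))]
        print(np.round([x0,y0,x1,y1]),round(np.degrees(np.arctan2(*(b-a)[[1,0]]))%180,1))
find(d,['leg_stop','blade_grip']); print(atz(d,(40,243),.054))
t=snap('scene'); find(t,['blade_grip','leg_stop','egg','tin','coat_hook','peg1','peg2','hanger'])
print(r.get_state()['tool_pos'],r.get_state()['contact_force'])
E
```

```text
clock: 26.5
tool_pos: [0.561, 0.0056, 0.0275]
eef_rot: [0.999, 0.037, -0.005, 0.007]
contact_force: [-1.0, -20.4, -9.2]
opening: 0.176
[0.56099244 0.00561275 0.02752812] [ -0.9970786  -20.41062176  -9.15756334] 0.17562416495418037
now lever 94.4 66 [(150, 223), (186, 223), (222, 224), (258, 224), (294, 223), (330, 222)]
[181.  68. 181.   1.] 5.0
[237.   1. 237. 221.] 3.9
[131. 224. 348. 223.] 94.4
[501. 202. 403. 206.] 94.6
[411. 104. 508. 119.] 94.6
[276.  95. 411. 104.] 94.5
[275.   8. 275.  94.] 4.4
[272. 176. 271.   1.] 5.1
[367.  28. 279.  20.] 94.7
[ 95. 105. 213.  96.] 94.7
[179.  23.  94.  35.] 94.4
[498. 179. 459. 163.] 81.3
[448.  44. 368.  28.] 94.6
[511.  63. 449.  44.] 94.5
[413. 244. 461. 240.] 94.6
[221.  66. 222.   1.] 4.0
[402. 193. 351. 193.] 93.8
[347. 207. 272. 208.] 94.7
[342. 185. 392. 184.] 94.8
[407. 195. 449. 194.] 94.6
[274. 196. 337. 196.] 94.1
wrist leg_stop 0.59 [ 45.5 234.1] [0.661 0.021 0.046]
wrist blade_grip 0.86 [ 29.9 212.5] [0.6599 0.026  0.079 ]
[0.66203288 0.01716672 0.054     ]
scene blade_grip 0.59 [220.6 270.9] [0.6597 0.0211 0.079 ]
scene leg_stop 0.63 [227.2 275.6] [0.6718 0.0269 0.046 ]
scene egg 0.46 [143.4 264.7] [0.4636 0.2357 0.    ]
scene tin 0.59 [ 87.5 269.6] [0.3324 0.419  0.    ]
scene tin 0.43 [232.1 270.8] [ 0.66    0.0245 -0.    ]
scene coat_hook 0.56 [248.6 127.8] [ 0.4056 -0.2525  0.    ]
scene peg1 0.47 [144.2 289.5] [0.5224 0.2817 0.    ]
scene peg2 0.47 [144.2 289.5] [0.5224 0.2817 0.    ]
scene hanger 0.66 [244.9 320.8] [0.7823 0.0812 0.    ]
[0.56096172 0.00559588 0.02749935] [ -1.81679764 -21.10939081  -9.57288847]
```

The lever (94.4°) and leg (94.5°) are in line. The bar is gripped at 15.5 mm and pulled with 20 N, well above the roughly 4 N it took to draw it. Handing in.

```bash
python3 -c "
from h import *
print(r.finish_job()); print(r.get_state()['contact_force'],r.get_state()['opening'])"
```

```text
the job is handed in; nothing more can be done
None
the job is handed in; nothing more can be done
```

The job is handed in, and my last checks all agree with the result asked for. The blade stands in the stop block's slot, the crossbar is gripped against it, and the lever is closed.

- **Blade:** I pressed it home and it met the slot floor with 13.5 N at the expected height. Then I let go, and pictures showed it standing in the block.
- **Leg:** I drew it until the bar stopped on the blade and the pull rose from about 4 N to 14 N. The pull stayed at 12 N or more throughout the lever push. At the end I re-gripped the bar at 15.5 mm with a pull of about 20 N, and its outer face measured within a millimetre or so of the blade's face.
- **Lever:** the first push stopped about 3° short, apparently because the rear finger was blocked by the side of the leg. A 7–9° twist within the slackened jaws closed it. The final measurement was 94.4° for the lever against about 94.5° for the leg.
- **Other things:** the last scene picture found the egg, tin, coat hook, hanger and one peg within 1–2 cm of where they were first seen, about what the detector's own scatter allows. The other peg was not picked out in that picture.
- **Limits:** the clock read 26.5 s at the last move. The largest force I read was about 33 N in total at the wrist, from the fingers pushing the lever.

The job was handed in before I could read a final state, so the "still so after a second" condition was not checked separately.

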